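# Load the coffee grinder's drawer and hold its dial on the third click

### The arm

A 6-joint arm with a two-finger parallel gripper is mounted at the origin on the work surface. World frame = base frame: x ahead of the robot, y to its left, z up, the work surface at z = 0. Lengths are in mm, angles in rad, forces in N, time in s.
With the tool pointing down it reaches from about 350 to 975 mm from the base axis. Payload 7.1 kg.
Tool frame: the origin (TCP) lies midway between the tips of the shut fingers; the grasp point (between the pads) lies 19 mm behind it (ctrl.grip_depth is the distance from the TCP to the grasp point, in mm); z points along the fingers, y is the line along which they close (so a half turn about z gives the same grasp; the last joint's range is limited). The gripper opens to 88 mm and grips with 3 to 60 N. Pads are 20 mm wide; open, the fingers measure 115 mm over their backs; the gripper's body (75 mm by 178 mm) begins 61 mm behind the grasp point.
Start: joints at [1.181, 0.423, 1.63, -0, 1.089, -0.019], TCP at [226.443, 582.519, 222.675] pointing down, gripper open.
Joint ranges: [-3, 3], [-0.9, 2.11], [0.09, 2.58], [-1.31, 4.45], [0.11, 2.69], [-2.54, 2.54]. Speed limits (rad/s): [2.39, 2.39, 3.01, 3.14, 3.14, 3.14].

### API

Orientations are given as a rotation vector (axis times angle).
In Python, from workcell import ctrl, cams gives the robot as it stands.
- The arm moves only by the tool move_arm, never from a script. Its argument "steps" is a list of rows, each a list of 3 entries, a list of its own where there are three numbers: the shift along the tool's x, y, z in units of 25 mm (1.0 is 25 mm), then the turn about the tool's z in units of 5 degrees (1.0 is 5 degrees), then the closure, from 0 (fully open) to 1 (shut). A call has 1 to 20 rows; each row shifts and turns the commanded pose from where the row before left it, along the tool's axes as they then stand; what a row does not reach is not made up. A row lasts 1/12 s, in which the tool goes at most 41.7 mm and 7.16 degrees, less where a joint would pass 70% of its speed; a pose out of reach is approached as far as the arm can. A call is refused whole if a number of a shift passes 1 or a number of a turn 1, either way. A call with a gripper value outside its range is refused whole. The fingers move at their own pace and stop on an object; the grip force is fixed at half the most. Time passes only in rows, so rows that do not move let the fingers close. It gives the time, the measured TCP pose, the force, the opening and the grip force at its end, in the units of the state.
- ctrl.get_obs(): the state, without advancing time (a new reading comes with each control period).
- cams.get_image(name): name is "scene" or "side" or "wrist"; returns a dict with "image" (384x512x3 uint8, red, green, blue), "camera_matrix" (3x3 intrinsics, pixels), "xyz" and "rotation" of the camera in the world; the wrist camera has in their place "mount" (4x4, takes a point from camera to tool coordinates, whose origin is the TCP and whose axes are the flange's). Camera axes: x right, y down, z forward; pixel columns grow to the right and rows downward; lengths in mm; the calibration is good to about 2 mm. A picture is of the moment at which its call begins: read the wrist's pose just before it. There is no depth.
- ctrl.close_job(): hands the job in; it is judged then, once.
Trained networks look in the newest picture that a camera, given by its name, has taken for a name from the list of things; names that differ only in an ending like _2 or _b are one class to them, and where a whole thing is asked for, a point or a joint stands for the part that bears it (a point fixed in the world has none). Each returns a list of dicts, best first, with "p" (0 to 1); they miss things now and then, are a little off and sometimes report something else, mostly with a low value. They report only what shows in the picture. A call takes as long as a camera call. They do not tell look-alikes from the thing itself.
- cams.boxes_of(camera, thing): "rect" ([centre column, centre row, width, height] in pixels, round what is visible of it).
- cams.cut_out(camera, thing): "pixels" (384x512 bool, what is visible of it) and "rect" ([centre column, centre row, width, height] in pixels, round what is visible of it).
The state is a dict: "t": time; "qpos": joint angles; "qvel": joint speeds; "joint_torque": joint torques, N m; "ee_pos": TCP position; "orientation": TCP orientation; "ft_force": force on the tool from outside, world axes, zero at the start; "moment": the same for the moment, N m; "width": finger opening in mm; "grasp_force": force on a finger pad.
Only numpy, scipy, OpenCV 4.12 (cv2) and the standard library are available. Lean on these libraries where they do the work, as an engineer would, in place of code of your own. Each camera call takes 0.05 s, during which the arm holds its last target. There are 200 camera calls.

### The job

Stand the plain straight steel cup upright in the coffee grinder's open drawer and let go of it, then push the drawer fully shut. Only with the drawer shut, turn the spring-return dial on the grinder clockwise, past its first two clicks to the third, and keep holding it there with the fingers: the program finishes while still holding the dial. Do not push the other things on the worktop about.

Things in the scene. Friction and masses are not known exactly. Their poses are not given: they have to be found in the camera images.
- cup: dosing cup, the task's cup: plain straight-sided open steel cylinder without handle or lid, outside diameter 52 mm, height 70 mm, wall 2 mm, 80 to 170 g. Starts upright on the worktop, right of the grinder (-y); its place is swapped at random with those of the mug and the tin. Origin at the centre of its underside, z up
- grinder: coffee grinder, fixed: aluminium base 220 deep (x) x 240 wide (y) x 105 mm high; on it, back left at (55, 50) mm, a black tower with clear hopper, radius 52 mm, up to 262 mm high. Origin at the centre of its underside, z up, front faces its own -x. Drawer in the left part of the front (centred at y = +45 mm), dial on the top at (-50, -70) mm
- drawer (a joint): opening of the drawer in m along the grinder's -x: 0 = fully shut, 0.12 = fully open; starts at 0.10 to 0.12. Slides with about 1.2 N of friction and light damping, and stays where it is left
- drawer_in (a point): centre of the drawer's inner floor, 14 mm above the worktop, axes as the grinder's. Inside 115 mm long (x) by 110 mm wide (y); side and rear walls 5 mm thick, 30 mm high. Black front panel 12 mm thick, 134 mm wide, its outer face 74 mm to -x of this point, its top 80 mm above this floor. The bay has 81 mm of height over this floor: the cup passes upright
- drawer_lip (a point): middle of the outer edge of the steel pull lip at the top of the drawer's front, 89 mm above the worktop; the lip sticks out 14 mm to the grinder's -x, is 60 mm wide and 8 mm thick. Pushing it or the panel to +x shuts the drawer. Axes as the grinder's
- dial_turn (a joint): angle of the dial in rad, growing clockwise as seen from above: 0 = off (start), clicks at 0.4 (first), 0.8 (second) and 1.2 (third), end stop at 1.3. Its spring returns it to 0 from anywhere when let go, about 0.06 N m at 0 growing to 0.15 N m at 1.2, and each click adds up to 0.05 N m on the way up to it
- dial: the dial: grey disc of 30 mm radius, 8 mm thick, with an upright black grip bar on it, 50 mm long, 14 mm wide, 34 mm high (top 149 mm above the worktop). The bar lies along the dial's own x (along the grinder's x at dial 0; a white line marks its -x end). Origin on the dial's vertical axis at the disc's underside, 107 mm above the worktop
- dial_grip (a point): point on the dial's axis 30 mm above the disc's underside (137 mm above the worktop), where to pinch the bar across its 14 mm width; axes as the dial's, turning with it
- mug: bystander: small white ceramic mug with a handle at its +y, radius 32 mm, height 62 mm; origin at the underside
- tin: bystander: closed steel tin, radius 31 mm, height 114 mm; origin at the underside
- shaker: bystander: small glass shaker with steel cap, radius 19 mm, height 85 mm, in front of the right part of the grinder, beside the open drawer; origin at the underside
- jar: bystander: glass jar with wooden lid, radius 45 mm, height 130 mm, left of the grinder; origin at the underside
- bowl: bystander: white bowl, rim radius 60 mm, height 50 mm, on the left; origin at the underside
- spoon: bystander: wooden spoon lying on the left near the robot; origin at its underside
Things that resemble listed ones, but are neither listed nor needed, are in the scene too. What is shaped like the cup but black, pink or turquoise is not meant.

How it is judged:
By the outcome, as a careful person would: the job done as asked, in the order asked, and still so for the second after the job is handed in, while the arm keeps its last pose, push and grip.
It also fails if it takes over 69 s, if anything falls off the work surface, if the arm or the gripper's body presses on something with over 40 N, if the wrist force passes 120 N, or if a joint passes its speed limit or range.

## Working session

There is one attempt and no reset: what is moved stays moved. The work goes in short steps, Python scripts to look and compute and a tool call to move; the robot and the scene stay as the last step left them, time stands still between calls to the robot, and variables do not carry over. Pictures are saved under pics/ and viewed, at most 10 in all, crops included, and the job is handed in when it is done.

Besides the shell and the picture viewer there is one more tool, called after "Request:" in YAML: its name, and indented under it one key for each argument. move_arm: Moves the arm, as the interface text tells. Its arguments: {"type":"object","properties":{"steps":{"type":"array"}},"required":["steps"]}

```bash
mkdir -p pics; python3 - <<'E'
from workcell import ctrl,cams
import cv2,numpy as np
o=ctrl.get_obs();print(o)
for c in("scene","side"):
    d=cams.get_image(c);cv2.imwrite(f"pics/{c}0.png",cv2.resize(d["image"][:,:,::-1],(800,600),interpolation=cv2.INTER_CUBIC))
    print(c,d["camera_matrix"].tolist(),np.round(d["xyz"],1).tolist(),np.round(d["rotation"],4).tolist())
    for n in("cup","mug","tin","shaker","grinder","drawer","drawer_lip","dial","jar"):
        print(n,[(np.round(b["rect"]).astype(int).tolist(),round(float(b["p"]),2)) for b in cams.boxes_of(c,n)])
E
```

```text
{'t': 0.0, 'qpos': array([ 1.18098997e+00,  4.23801166e-01,  1.63072683e+00,  1.06623202e-06,
        1.08861983e+00, -1.89956795e-02]), 'qvel': array([ 2.32418740e-04,  2.10458643e-03,  1.30635366e-03, -2.76913330e-03,
        3.06904474e-04, -6.02662546e-05]), 'joint_torque': array([-3.95662239e-03, -5.44628441e+01, -2.73676175e+01,  6.42719097e-02,
        2.27233936e-02, -1.32056816e-04]), 'ee_pos': array([226.23308595, 581.99094294, 221.91201581]), 'orientation': array([-5.79078947e-01, -3.08743860e+00,  2.39146527e-03]), 'ft_force': array([-0.06808121, -0.36827118, -0.30920629]), 'moment': array([ 0.04856654, -0.0299487 ,  0.02523139]), 'grasp_force': 0.0, 'width': 87.64624451813367}
scene [[460.97319224886115, 0.0, 261.56359649667553], [0.0, 460.97319224886115, 184.1943814196489], [0.0, 0.0, 1.0]] [1321.5, 69.0, 927.0] [-1.7039, -1.85, 0.7284]
cup [([192, 149, 24, 32], 0.79), ([164, 150, 19, 26], 0.76), ([135, 224, 34, 42], 0.66), ([217, 173, 19, 36], 0.63), ([200, 204, 26, 36], 0.6), ([180, 179, 24, 33], 0.56)]
mug [([135, 224, 30, 41], 0.57)]
tin [([124, 165, 30, 41], 0.66)]
[... 221 characters left out ...]
0, 259.68643687494875], [0.0, 444.0990092637881, 192.36554505694681], [0.0, 0.0, 1.0]] [435.0, -876.3, 937.8] [-2.293, 0.1055, -0.0435]
cup [([274, 262, 23, 31], 0.95), ([253, 286, 17, 35], 0.87), ([232, 256, 22, 32], 0.81), ([204, 314, 24, 32], 0.81), ([203, 283, 25, 35], 0.78), ([316, 197, 22, 18], 0.64)]
mug [([322, 310, 37, 37], 0.6), ([268, 190, 48, 57], 0.3), ([264, 220, 15, 29], 0.22)]
tin [([243, 342, 32, 51], 0.56)]
shaker [([264, 220, 12, 26], 0.65)]
grinder [([309, 177, 130, 124], 0.93), ([268, 190, 48, 49], 0.7)]
drawer [([268, 189, 50, 51], 0.81), ([316, 195, 22, 22], 0.4)]
drawer_lip [([266, 192, 49, 49], 0.88)]
dial [([318, 195, 20, 18], 0.88)]
jar [([273, 127, 25, 44], 0.89)]
```

View pics/side0.png

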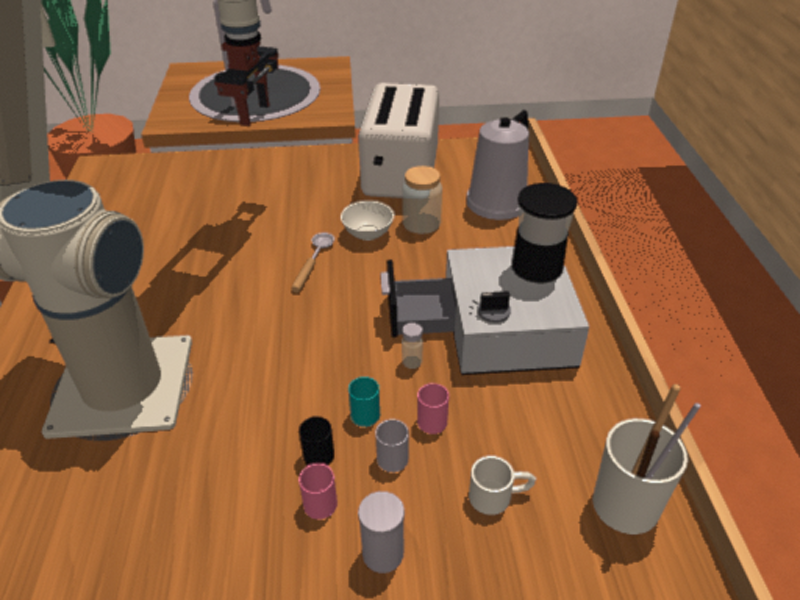

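View pics/scene0.png

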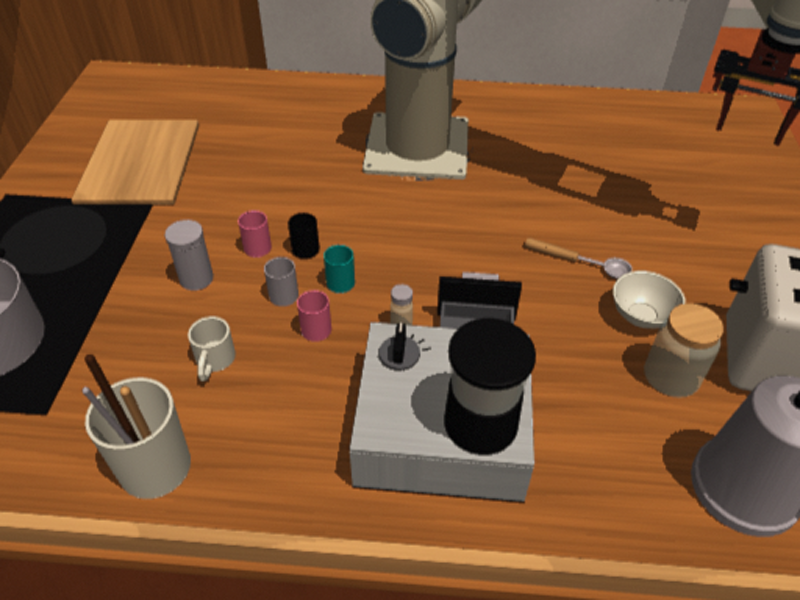

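Candidates for the cup (side-camera 512 px frame): steel (251,285), black (203,283), pink (204,314) and (276,262), turquoise (233,256), and the taller closed tin (243,342). The steel open one at (251,285), seen in scene at (180,180), fits the description. I'll check it in a crop and localise everything.

```bash
cat > h.py <<'E'
from workcell import ctrl,cams
import cv2,numpy as np
from scipy.optimize import least_squares
from scipy.spatial.transform import Rotation as R
def proj(d,P):
    Rm=R.from_rotvec(d["rotation"]).as_matrix() if np.size(d["rotation"])==3 else np.array(d["rotation"])
    p=(np.atleast_2d(P)-d["xyz"])@Rm; q=p@d["camera_matrix"].T
    return q[:,:2]/q[:,2:]
A=np.linspace(0,2*np.pi,48)
def cylbox(d,x,y,r,h):
    P=np.array([[x+r*np.cos(a),y+r*np.sin(a),z] for a in A for z in(0,h)])
    u=proj(d,P);lo,hi=u.min(0),u.max(0)
    return np.r_[lo,hi]
def box(b): c,r,w,h=b; return np.array([c-w/2,r-h/2,c+w/2,r+h/2])
E
cat > m1.py <<'E'
from h import *
D={c:cams.get_image(c) for c in("scene","side")}
def near(c,n,px):
    bs=[b["rect"] for b in cams.boxes_of(c,n)]
    bs=[b for b in bs if np.hypot(b[0]-px[0],b[1]-px[1])<12]
    return box(bs[0]) if bs else None
for n,q,r,h,ps,pd in [("cup","cup",26,70,(180,180),(252,286)),("turq","cup",26,70,(217,173),(233,256)),("pinkN","cup",26,70,(200,202),(276,262)),
  ("black","cup",26,70,(194,150),(203,283)),("pinkF","cup",26,70,(164,150),(204,314)),("tin","tin",31,114,(121,163),(244,342)),("shaker","shaker",19,85,(257,196),(264,222))]:
    B=[(D[c],near(c,q,p)) for c,p in(("scene",ps),("side",pd))]
    B=[b for b in B if b[1] is not None]
    f=lambda v:np.concatenate([cylbox(d,v[0],v[1],r,h)-b for d,b in B])
    s=least_squares(f,[450,-200],loss="soft_l1");print(n,len(B),np.round(s.x),np.round(s.fun,1))
k=512/800
# grinder corners: (lx,ly,z)
C=[("side",(-110,120,105),(447,250)),("side",(-110,-120,105),(461,328)),("side",(110,-120,105),(585,324)),("side",(-110,-120,0),(461,371)),("side",(110,-120,0),(578,368)),
("scene",(-110,-120,105),(371,324)),("scene",(110,-120,105),(352,450)),("scene",(110,120,105),(533,461)),("scene",(110,-120,0),(352,487)),("scene",(110,120,0),(524,500))]
def g2w(v,P):
    P=np.array(P,float);c,s=np.cos(v[2]),np.sin(v[2]);return np.array([v[0]+c*P[0]-s*P[1],v[1]+s*P[0]+c*P[1],P[2]])
f=lambda v:np.concatenate([(proj(D[c],g2w(v,P))[0]-np.array(u)*k) for c,P,u in C])
s=least_squares(f,[600,0,0],loss="soft_l1",x_scale=[100,100,.1]);v=s.x;print("grinder",v,np.round(s.fun,1))
a=D["side"]["image"][150:330,190:390,::-1];b=D["scene"]["image"][130:330,150:350,::-1]
a=cv2.resize(a,(600,540),interpolation=cv2.INTER_CUBIC)
cv2.imwrite("pics/cropside.png",a)
cv2.imwrite("pics/cropscene.png",cv2.resize(b,(600,600),interpolation=cv2.INTER_CUBIC))
np.save("g.npy",v)
E
python3 m1.py
```

```text
cup 2 [ 470. -206.] [ 0.6  1.3 -3.3 -1.2 -2.4 -1.9  1.8  0.3]
turq 2 [ 429. -108.] [ 1.  -1.8 -1.3 -2.4  1.8 -1.2  0.3  0.5]
pinkN 2 [ 545. -134.] [-0.6 -1.3 -0.4 -1.7  4.2 -1.2  0.1 -0.8]
black 2 [ 351. -190.] [-0.   0.6  0.7 -0.2  1.3 -0.4 -2.1  3.9]
pinkF 2 [ 357. -273.] [-2.  -1.2  2.   3.4 -1.6 -1.3  1.   0.9]
tin 1 [ 449. -365.] [-0.9 -1.4  1.1  1. ]
shaker 2 [523.   8.] [ 0.5 -3.3 -0.9  3.9 -1.3 -0.1  1.1 -0.4]
grinder [ 7.19079397e+02  8.84701649e+01 -9.83102513e-03] [-1.  -1.1  1.1  2.9  2.   0.8 -0.8  1.9  0.2 -0.9 -0.1 -2.4 -1.2 -2.
  1.4  0.8  0.9 -0.3  0.3  0.8]
```

View pics/cropside.png

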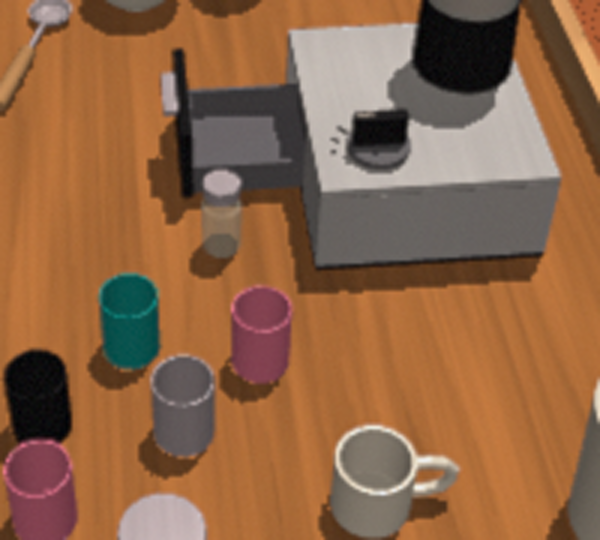

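The crop shows an open, plain grey steel cup at crop (183,405), which is side (251,285); black, pink and turquoise stand around it. This confirms the choice, and I start moving.

Request:
move_arm:
  steps:
    - [[0,0,0],-0.85,0]
    - [[0,0,0],-0.85,0]
    - [[0,0,0],-0.85,0]
    - [[0,0,0],-0.85,0]
    - [[0,0,0],-0.84,0]
    - [[-0.65,-1,0],0,0]
    - [[-0.65,-1,0],0,0]
    - [[-0.65,-1,0],0,0]
    - [[-0.65,-1,0],0,0]
    - [[-0.65,-1,0],0,0]
    - [[-0.65,-1,0],0,0]
    - [[-0.65,-1,0],0,0]
    - [[-0.65,-1,0],0,0]
    - [[-0.65,-1,0],0,0]
    - [[-0.65,-1,0],0,0]
    - [[-0.65,-1,0],0,0]
    - [[-0.65,-1,0],0,0]
    - [[-0.65,-1,0],0,0]
    - [[-0.65,-1,0],0,0]
    - [[-0.65,-1,0],0,0]

```text
t: 3.47
ee_pos: [470.6, 206.0, 222.9]
orientation: [0.001, 3.141, 0.0]
ft_force: [-0.2, 0.5, 0.5]
width: 88.2
grasp_force: 0.0
```

Request:
move_arm:
  steps:
    - [[0,-1,-0.5],0,0]
    - [[0,-1,-0.5],0,0]
    - [[0,-1,-0.5],0,0]
    - [[0,-1,-0.5],0,0]

```text
t: 3.8
ee_pos: [469.7, 106.0, 273.2]
orientation: [-0.001, -3.141, 0.0]
ft_force: [-0.2, 0.7, -0.3]
width: 87.9
grasp_force: 0.0
```

```bash
cat >> h.py <<'E'
def wrist():
    o=ctrl.get_obs();d=cams.get_image("wrist");T=np.array(d["mount"]);Rt=R.from_rotvec(o["orientation"]).as_matrix()
    d["xyz"]=o["ee_pos"]+Rt@T[:3,3];d["rotation"]=Rt@T[:3,:3];return o,d
def ray(d,u,z):
    v=d["rotation"]@np.linalg.solve(d["camera_matrix"],[u[0],u[1],1]);return d["xyz"]+v*(z-d["xyz"][2])/v[2]
E
python3 - <<'E'
from h import *
o,d=wrist();print(o["ee_pos"],o["orientation"],o["qpos"],np.array(d["mount"]).round(3).tolist(),d["camera_matrix"][0])
cv2.imwrite("pics/w1.png",cv2.resize(d["image"][:,:,::-1],(800,600)))
for n in("cup","shaker","drawer","drawer_lip","dial"):print(n,[(np.round(b["rect"]),b["p"]) for b in cams.boxes_of("wrist",n)])
E
```

```text
[469.66901488 106.04054011 273.18527508] [-1.43872267e-03 -3.14142417e+00  9.22024488e-05] [ 1.97352393e-01  1.47288398e-01  1.88816298e+00 -2.74139133e-05
  1.10631769e+00 -1.37251568e+00] [[-0.0, -0.963, -0.271, 73.421], [1.0, -0.0, 0.001, -0.036], [-0.001, -0.271, 0.963, -162.745], [0.0, 0.0, 0.0, 1.0]] [289.42094384   0.         255.20948721]
cup [(array([ 90., 214.,  61.,  51.]), 0.84), (array([34., 72., 66., 48.]), 0.78), (array([ 98., 138.,  65.,  44.]), 0.76), (array([ 34., 164.,  68.,  42.]), 0.69)]
shaker [(array([186., 202.,  38.,  42.]), 0.68), (array([477., 157.,  71.,  84.]), 0.38)]
drawer [(array([280., 221., 111.,  94.]), 0.69)]
drawer_lip [(array([280., 221., 106.,  94.]), 0.63)]
dial [(array([190., 334.,  43.,  42.]), 0.76)]
```

View pics/w1.png

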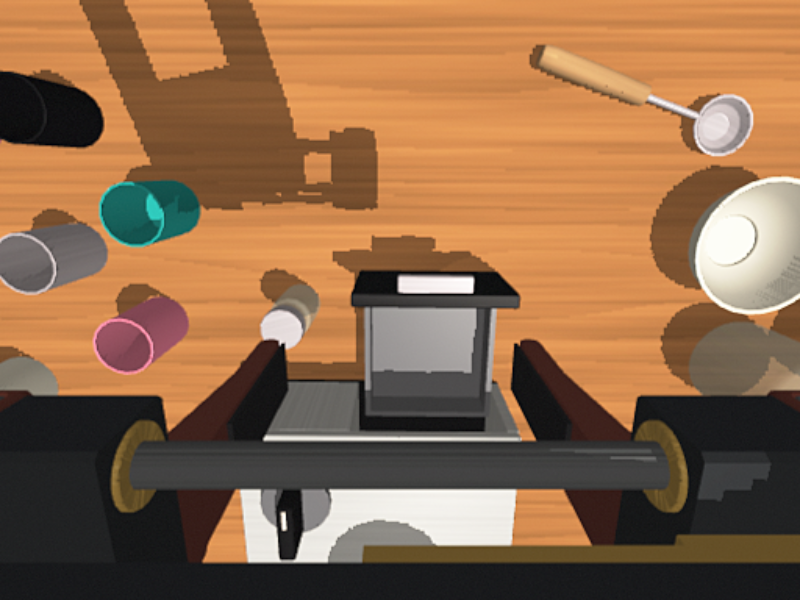

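The wrist view shows the steel cup (50,262), the shaker (290,315), the drawer with its lip at rows 275–293, cols 398–474, panel inner top edge at row 305 (cols 352–519), and the dial bar (290,522), all in 800-px coordinates.

```bash
python3 - <<'E'
from h import *
o,d=wrist();k=.64
for n,u,z in[("lip L",(398,275),93),("lip R",(474,275),93),("lipback",(436,293),93),("panel innerL",(352,305),94),("panel innerR",(519,305),94),("floor front L",(372,308),14),("floorbackL",(370,372),14),("floorbackR",(477,373),14),("rearwall top L",(365,416),44),("rearwall top R",(485,416),44),
 ("grfront L",(265,440),105),("grfront R",(519,436),105),("grfrontR",(244,562),105),("disc L",(261,505),115),("disc R",(331,502),115),("bar top far",(290,558),149),("bar near",(286,492),149),("shaker cap",(281,327),85),("cup rim",(28,263),70),("turq rim",(132,214),70),("pink rim",(124,345),70)]:
    print(n,ray(d,np.array(u)*k,z).round(1))
E
```

```text
lip L [475.9 107.5  93. ]
lip R [476.  166.5  93. ]
lipback [490.5 137.3  93. ]
panel innerL [499.9  71.3  94. ]
panel innerR [500.1 202.9  94. ]
floor front L [527.3  82.1  14. ]
floorbackL [595.4  78.9  14. ]
floorbackR [596.6 187.6  14. ]
rearwall top L [627.8  75.3  44. ]
rearwall top R [627.9 191.8  44. ]
grfront L [614.   -3.4 105. ]
grfront R [610.4 207.9 105. ]
grfrontR [740.4 -32.6 105. ]
disc L [670.   -8.4 115. ]
disc R [667.1  50.8 115. ]
bar top far [690.7  22.6 149. ]
bar near [629.4  23.6 149. ]
shaker cap [521.5  11.6  85. ]
cup rim [ 470.9 -196.4   70. ]
turq rim [ 431.2 -104.6   70. ]
pink rim [ 543.2 -129.5   70. ]
```

Request:
move_arm:
  steps:
    - [[0,-1,0.5],0,0]
    - [[0,-1,0.5],0,0]
    - [[0,-1,0],0,0]
    - [[0,-1,0],0,0]
    - [[0,-1,0],0,0]
    - [[0,-1,0],0,0]
    - [[0,-1,0],0,0]
    - [[0,-1,0],0,0]
    - [[0,-1,0],0,0]
    - [[0,-1,0],0,0]
    - [[0,-1,0],0,0]
    - [[0,-1,0],0,0]
    - [[0,-0.4,0],0,0]
    - [[0,0,0],0,0]

```text
t: 5.32
ee_pos: [469.8, -203.5, 247.0]
orientation: [-0.003, -3.141, -0.0]
ft_force: [0.2, 0.3, -0.2]
width: 87.7
grasp_force: 0.0
```

```bash
python3 - <<'E'
from h import *
o,d=wrist();print(o["ee_pos"])
cv2.imwrite("pics/w2.png",cv2.resize(d["image"][:,:,::-1],(800,600)))
E
```

```text
[ 469.82583395 -203.47136438  247.04247963]
```

View pics/w2.png

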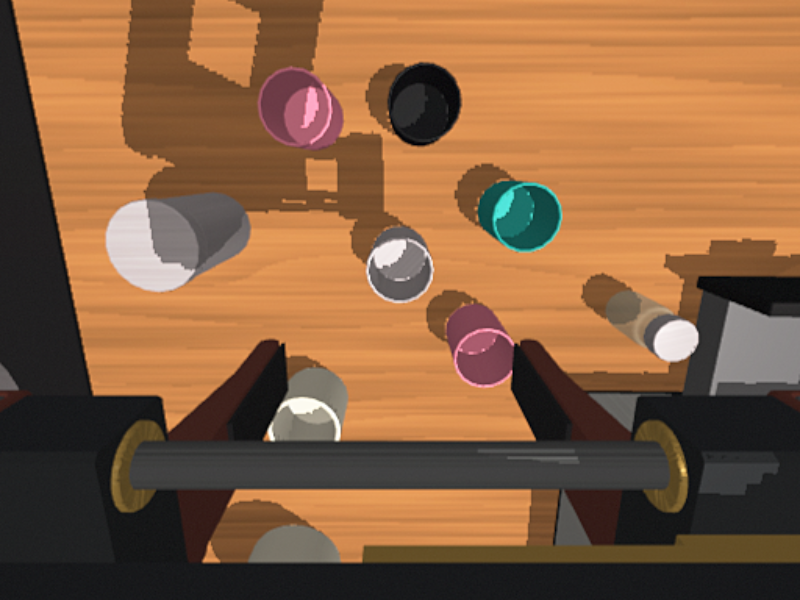

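Wrist view: steel cup rim centred at (400,268), between the pink (485,357) and turquoise (526,216) cups.

```bash
python3 - <<'E'
from h import *
o,d=wrist();k=.64
for n,u,z in[("L",(367,268),70),("R",(433,268),70),("top",(400,235),70),("bot",(400,302),70)]:
    print(n,ray(d,np.array(u)*k,z).round(1))
f=lambda v:None
bs=sorted(cams.cut_out("wrist","cup"),key=lambda b:np.hypot(b["rect"][0]-256,b["rect"][1]-168))[0]
B=box(bs["rect"]);s=least_squares(lambda v:cylbox(d,v[0],v[1],26,70)-B,[470,-204]);print(bs["rect"],s.x,s.fun.round(1))
E
```

```text
L [ 469.9 -226.4   70. ]
R [ 470.  -175.8   70. ]
top [ 444.6 -201.1   70. ]
bot [ 497.1 -201.1   70. ]
[254.2, 169.5, 42.9, 46.6] [ 472.32649491 -203.24924765] [-0.2 -1.5  0.2  1.4]
```

Request:
move_arm:
  steps:
    - [[-0.05,0.08,0.9],0,0]
    - [[0,0,0.9],0,0]
    - [[0,0,0.9],0,0]
    - [[0,0,0.9],0,0]
    - [[0,0,0.9],0,0]
    - [[0,0,0.9],0,0]
    - [[0,0,0.9],0,0]
    - [[0,0,0.9],0,0]
    - [[0,0,0.6],0,0]
    - [[0,0,0.4],0,0]
    - [[0,0,0.16],0,0]
    - [[0,0,0],0,0]
    - [[0,0,0],0,0.6]
    - [[0,0,0],0,0.6]
    - [[0,0,0],0,0.6]
    - [[0,0,0],0,0.6]
    - [[0,0,0],0,0.6]
    - [[0,0,0],0,0.6]
    - [[0,0,0],0,0.6]

```text
t: 7.05
ee_pos: [471.2, -201.0, 39.1]
orientation: [0.001, 3.141, -0.001]
ft_force: [-0.1, -0.1, 3.7]
width: 51.2
grasp_force: 30.0
```

Request:
move_arm:
  steps:
    - [[0,0,-0.5],0,0.6]
    - [[0,0,-1],0,0.6]
    - [[0,0,-1],0,0.6]
    - [[0,0,-1],0,0.6]
    - [[0,0,-1],0,0.6]
    - [[0,0,-0.7],0,0.6]
    - [[-0.2,0.8,0],0,0.6]
    - [[-0.2,0.8,0],0,0.6]
    - [[-0.2,0.8,0],0,0.6]
    - [[-0.2,0.8,0],0,0.6]
    - [[-0.2,0.8,0],0,0.6]
    - [[-0.2,0.8,0],0,0.6]
    - [[-0.2,0.8,0],0,0.6]
    - [[-0.2,0.8,0],0,0.6]
    - [[-0.2,0.8,0],0,0.6]
    - [[-0.2,0.8,0],0,0.6]
    - [[-0.2,0.8,0],0,0.6]
    - [[-0.2,0.8,0],0,0.6]
    - [[-0.2,0.8,0],0,0.6]
    - [[-0.2,0.8,0],0,0.6]

```text
t: 8.72
ee_pos: [540.7, 80.2, 168.4]
orientation: [-0.001, -3.141, 0.0]
ft_force: [0.1, 0.3, -1.2]
width: 51.0
grasp_force: 30.0
```

Request:
move_arm:
  steps:
    - [[-0.2,0.8,0],0,0.6]
    - [[-0.2,0.8,0],0,0.6]
    - [[-0.2,0.5,0],0,0.6]
    - [[-0.16,0.16,0],0,0.6]
    - [[0,0,0],0,0.6]
    - [[0,0,0],0,0.6]

```text
t: 9.22
ee_pos: [559.9, 135.2, 168.4]
orientation: [-0.001, -3.141, 0.001]
ft_force: [-0.6, -1.1, -0.9]
width: 51.3
grasp_force: 30.0
```

```bash
python3 - <<'E'
from h import *
o,d=wrist();print(o["ee_pos"],o["width"])
im=np.vstack([cv2.resize(d["image"][:,:,::-1],(512,384))[100:330]*1, cams.get_image("side")["image"][100:330,:,::-1]])
cv2.imwrite("pics/w3.png",cv2.resize(im,(668,600)))
E
```

```text
[559.92093949 135.24676232 168.41335855] 51.342361306071936
```

View pics/w3.png

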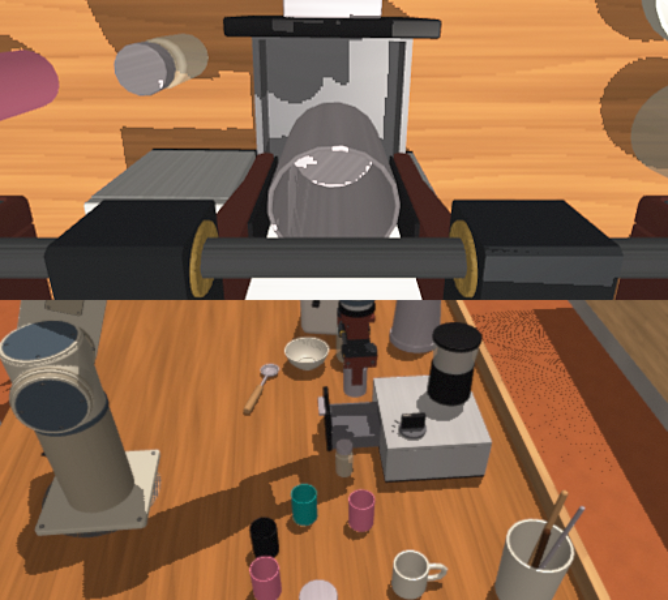

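The cup hangs centred between the drawer walls (cols 262–402 in the crop, cup at 333), with nothing else disturbed. Lowering.

Request:
move_arm:
  steps:
    - [[0,0,0.8],0,0.6]
    - [[0,0,0.8],0,0.6]
    - [[0,0,0.8],0,0.6]
    - [[0,0,0.8],0,0.6]
    - [[0,0,0.6],0,0.6]
    - [[0,0,0.3],0,0.6]
    - [[0,0,0.2],0,0.6]
    - [[0,0,0.1],0,0.6]
    - [[0,0,0.1],0,0.6]
    - [[0,0,0],0,0.6]
    - [[0,0,0],0,0.6]

```text
t: 10.23
ee_pos: [560.6, 135.8, 56.8]
orientation: [0.001, 3.14, 0.0]
ft_force: [0.0, -0.8, -1.1]
width: 51.4
grasp_force: 30.0
```

Request:
move_arm:
  steps:
    - [[0,0,0.06],0,0.6]
    - [[0,0,0.04],0,0.6]
    - [[0,0,0],0,0.6]
    - [[0,0,0],0,0.6]

```text
t: 10.57
ee_pos: [560.1, 135.8, 53.8]
orientation: [0.001, 3.142, -0.0]
ft_force: [-0.8, 0.7, -1.5]
width: 51.0
grasp_force: 30.0
```

Request:
move_arm:
  steps:
    - [[0,0,0.03],0,0.6]
    - [[0,0,0],0,0.6]
    - [[0,0,0],0,0.2]
    - [[0,0,0],0,0.15]
    - [[0,0,0],0,0.15]
    - [[0,0,0],0,0.15]
    - [[0,0,-0.2],0,0.15]
    - [[0,0,-0.5],0,0.15]
    - [[0,0,-0.8],0,0.15]
    - [[0,0,-1],0,0.15]
    - [[0,0,-1],0,0.15]
    - [[0,0,-1],0,0.15]
    - [[0,0,0],0,0.15]

```text
t: 11.65
ee_pos: [563.2, 136.5, 171.5]
orientation: [0.001, 3.133, 0.003]
ft_force: [0.9, 0.8, 0.8]
width: 74.6
grasp_force: 0.0
```

Request:
move_arm:
  steps:
    - [[0.6,0,0],0,0.3]
    - [[0.9,0,0],0,0.6]
    - [[0.9,0,0],0,1]
    - [[0.9,0,0],0,1]
    - [[0.9,0,0],0,1]
    - [[0.7,0,0],0,1]
    - [[0,0,0],0,1]
    - [[0,0,0.9],0,1]
    - [[0,0,0.9],0,1]
    - [[0,0,0.9],0,1]
    - [[0,0,0.9],0,1]
    - [[0,0,0.7],0,1]
    - [[0,0,0.1],0,1]
    - [[0,0,0],0,1]

```text
t: 12.82
ee_pos: [437.6, 135.7, 54.8]
orientation: [-0.001, -3.14, 0.001]
ft_force: [-0.4, 0.5, 0.1]
width: 0.6
grasp_force: 0.0
```

```bash
python3 - <<'E'
from h import *
o,d=wrist();print(o["ee_pos"],o["width"])
im=np.vstack([d["image"][100:330,:,::-1], cams.get_image("side")["image"][100:330,:,::-1]])
cv2.imwrite("pics/w4.png",cv2.resize(im,(668,600)))
E
```

```text
[437.62378059 135.73725233  54.79841958] 0.601123727458651
```

View pics/w4.png

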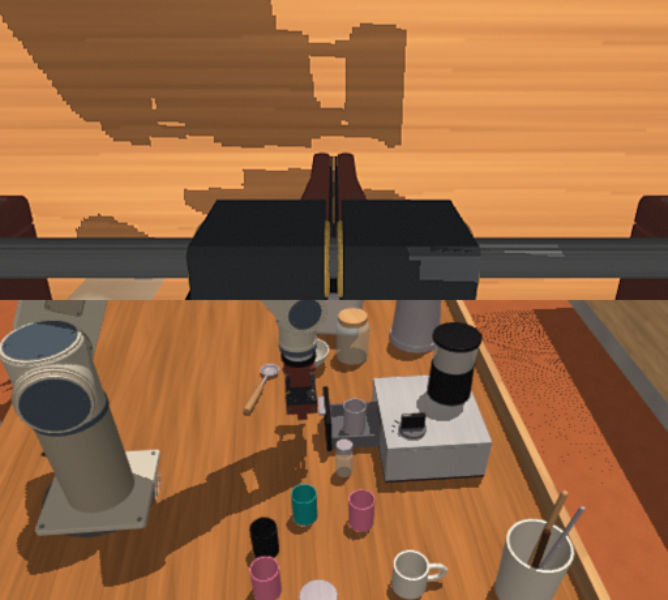

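The cup stands upright in the drawer at (354,415), and the closed fingers are in front of the lip. Pushing.

Request:
move_arm:
  steps:
    - [[-0.5,0,0],0,1]
    - [[-0.4,0,0],0,1]
    - [[-0.1,0,0],0,1]
    - [[-0.1,0,0],0,1]
    - [[-0.15,0,0],0,1]
    - [[-0.2,0,0],0,1]
    - [[-0.25,0,0],0,1]
    - [[-0.3,0,0],0,1]
    - [[-0.3,0,0],0,1]
    - [[-0.3,0,0],0,1]
    - [[-0.3,0,0],0,1]
    - [[-0.3,0,0],0,1]
    - [[-0.3,0,0],0,1]
    - [[-0.3,0,0],0,1]
    - [[-0.3,0,0],0,1]
    - [[-0.3,0,0],0,1]
    - [[-0.2,0,0],0,1]
    - [[-0.1,0,0],0,1]
    - [[0,0,0],0,1]

```text
t: 14.5
ee_pos: [556.2, 136.0, 55.6]
orientation: [0.001, 3.14, 0.001]
ft_force: [-0.7, -0.1, 0.3]
width: 0.2
grasp_force: 0.0
```

Request:
move_arm:
  steps:
    - [[-0.15,0,0],0,1]
    - [[-0.15,0,0],0,1]
    - [[-0.1,0,0],0,1]
    - [[0,0,0],0,1]

```text
t: 14.83
ee_pos: [565.8, 135.9, 55.5]
orientation: [0.001, 3.141, 0.0]
ft_force: [-0.7, 0.2, -0.1]
width: 0.3
grasp_force: 0.0
```

Request:
move_arm:
  steps:
    - [[-0.12,0,0],0,1]
    - [[-0.12,0,0],0,1]
    - [[0,0,0],0,1]

```text
t: 15.08
ee_pos: [571.8, 135.8, 55.5]
orientation: [0.001, 3.141, 0.0]
ft_force: [0.2, 0.2, -0.2]
width: 0.1
grasp_force: 0.0
```

Request:
move_arm:
  steps:
    - [[-0.08,0,0],0,1]
    - [[-0.08,0,0],0,1]
    - [[0,0,0],0,1]

```text
t: 15.33
ee_pos: [573.3, 135.7, 55.3]
orientation: [-0.001, -3.138, 0.001]
ft_force: [-7.3, 0.7, 5.0]
width: 0.3
grasp_force: 3.6
```

Request:
move_arm:
  steps:
    - [[-0.06,0,0],0,1]
    - [[-0.06,0,0],0,1]
    - [[0,0,0],0,1]

```text
t: 15.58
ee_pos: [573.2, 135.6, 55.2]
orientation: [-0.002, -3.132, 0.002]
ft_force: [-16.8, 2.0, 13.9]
width: 0.5
grasp_force: 8.7
```

Contact hardened at x≈573 with about 17 N, which suggests the end stop. I back off, go above the dial, and check the drawer and the dial.

Request:
move_arm:
  steps:
    - [[0.3,0,0],0,1]
    - [[0.5,0,0],0,1]
    - [[0.7,0,0],0,1]
    - [[0,0,-1],0,1]
    - [[0,0,-1],0,1]
    - [[0,0,-1],0,0.5]
    - [[0,0,-1],0,0.1]
    - [[0,0,-1],0,0]
    - [[0,0,-1],0,0]
    - [[0,0,-1],0,0]
    - [[-0.5,-0.8,0],0,0]
    - [[-0.5,-0.8,0],0,0]
    - [[-0.5,-0.8,0],0,0]
    - [[-0.5,-0.8,0],0,0]
    - [[-0.5,-0.8,0],0,0]
    - [[-0.3,-0.6,0],0,0]
    - [[0,0,0],0,0]
    - [[0,0,0],0,0]

```text
t: 17.08
ee_pos: [610.8, 20.2, 230.3]
orientation: [0.004, 3.141, 0.0]
ft_force: [-0.8, 0.6, 1.1]
width: 84.2
grasp_force: 0.0
```

```bash
python3 - <<'E'
from h import *
o,d=wrist();print(o["ee_pos"],o["orientation"],o["width"])
np.savez("w5.npz",**{k:np.array(d[k]) for k in("xyz","rotation","camera_matrix")})
cv2.imwrite("pics/w5.png",cv2.resize(d["image"][:,:,::-1],(800,600)))
print([(np.round(b["rect"]),b["p"]) for b in cams.boxes_of("wrist","dial")])
E
```

```text
[610.76356653  20.15636009 230.31150767] [3.82606129e-03 3.14129044e+00 2.32943215e-04] 84.17520181200194
[(array([254., 242.,  58.,  64.]), 0.6)]
```

View pics/w5.png

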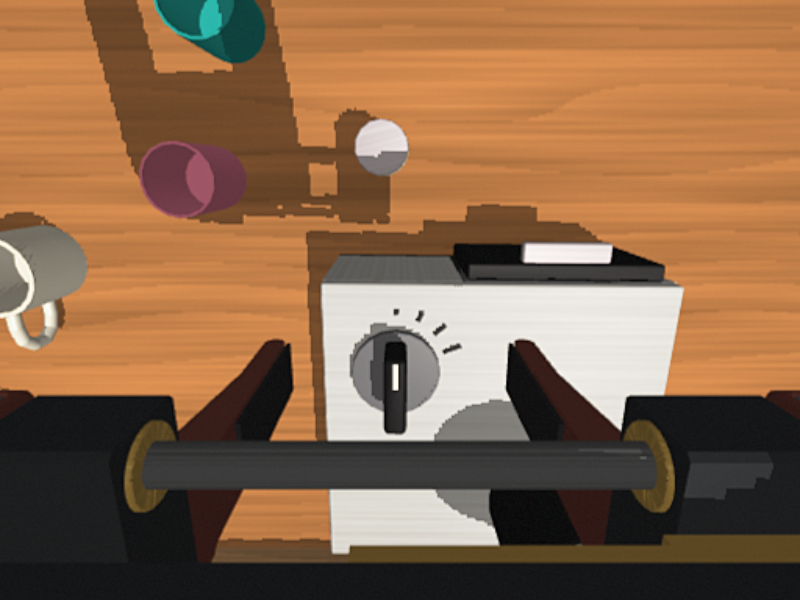

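Wrist view: the drawer panel (rows 245–278) sits against the grinder front edge (row 283), so it looks shut; the dial disc is centred near (395,372) with the bar at cols 384–407. Measuring both.

```bash
python3 - <<'E'
from h import *
d=dict(np.load("w5.npz"));k=.64
for n,u,z in[("lip",(567,243),93),("panel inner",(520,278),94),("grfront",(400,283),105),("grfront2",(600,284),105),("disc L",(350,371),115),("disc R",(440,371),115),("disc bot",(395,412),115),("bar top far",(395,433),149),("barnear bottom?",(395,341),149),("bar far L",(385,430),149),("bar far R",(407,430),149)]:
    print(n,ray(d,np.array(u)*k,z).round(1))
E
```

```text
lip [585.9 132.7  93. ]
panel inner [609.6 102.7  94. ]
grfront [610.1  21.1 105. ]
grfront2 [611.2 152.6 105. ]
disc L [668.3 -12.6 115. ]
disc R [668.5  47.8 115. ]
disc bot [699.2  17.5 115. ]
bar top far [693.8  17.7 149. ]
barnear bottom? [633.5  18.  149. ]
bar far L [691.7  11.6 149. ]
bar far R [691.8  25.1 149. ]
```

Drawer shut (panel inner face 609.6 against grinder front 610.5). Dial axis at about (669, 18.3).

Request:
move_arm:
  steps:
    - [[-0.8,-0.07,0],0,0.4]
    - [[-0.8,0,0],0,0.4]
    - [[-0.72,0,0],0,0.4]
    - [[0,0,0],0,0.4]
    - [[0,0,0.8],0,0.4]
    - [[0,0,0.8],0,0.4]
    - [[0,0,0.8],0,0.4]
    - [[0,0,0.8],0,0.4]
    - [[0,0,0.6],0,0.4]
    - [[0,0,0.4],0,0.4]
    - [[0,0,0.17],0,0.4]
    - [[0,0,0],0,0.4]

```text
t: 18.18
ee_pos: [667.5, 19.4, 120.5]
orientation: [-0.0, -3.14, 0.0]
ft_force: [0.2, 1.2, 0.8]
width: 52.8
grasp_force: 0.0
```

Request:
move_arm:
  steps:
    - [[0,0,0],0,0.6]
    - [[0,0,0],0,0.7]
    - [[0,0,0],0,0.8]
    - [[0,0,0],0,1]
    - [[0,0,0],0,1]
    - [[0,0,0],0,1]
    - [[0,0,0],0,1]

```text
t: 18.77
ee_pos: [668.7, 17.6, 121.6]
orientation: [0.001, 3.141, -0.003]
ft_force: [-0.4, -6.8, 1.2]
width: 13.3
grasp_force: 30.0
```

Request:
move_arm:
  steps:
    - [[0,-0.08,0],0,1]
    - [[0,0,0],0,1]
    - [[0,0,0],0,1]

```text
t: 19.02
ee_pos: [668.7, 17.4, 121.6]
orientation: [0.002, 3.141, 0.001]
ft_force: [-1.1, 3.7, 2.5]
width: 14.0
grasp_force: 30.0
```

Request:
move_arm:
  steps:
    - [[0,0,0],0.5,1]
    - [[0,0,0],0.7,1]
    - [[0,0,0],0.7,1]
    - [[0,0,0],0.7,1]
    - [[0,0,0],0.7,1]
    - [[0,0,0],0.7,1]
    - [[0,0,0],0.7,1]
    - [[0,0,0],0.7,1]
    - [[0,0,0],0.7,1]
    - [[0,0,0],0.7,1]
    - [[0,0,0],0.7,1]
    - [[0,0,0],0.5,1]
    - [[0,0,0],0,1]

```text
t: 20.1
ee_pos: [668.9, 17.8, 121.6]
orientation: [1.077, 2.951, 0.002]
ft_force: [1.0, 5.4, 3.1]
width: 14.3
grasp_force: 30.0
```

```bash
python3 -c "
from h import *
o=ctrl.get_obs();print(o['ee_pos'],o['orientation'],o['ft_force'],o['moment'],o['width'],o['qpos'])"
```

```text
[668.90007944  17.8393668  121.57282591] [1.07682359e+00 2.95065987e+00 1.83967079e-03] [0.98998502 5.41083137 3.06791374] [ 0.99820628 -0.00587068  0.02965866] 14.34085699726555 [ 8.46519827e-03  6.02898633e-01  1.58843219e+00  1.09803348e-03
  9.49305938e-01 -8.63120366e-01]
```

Request:
move_arm:
  steps:
    - [[0,0,0],0.6,1]
    - [[0,0,0],0.7,1]
    - [[0,0,0],0.7,1]
    - [[0,0,0],0.7,1]
    - [[0,0,0],0.7,1]
    - [[0,0,0],0.7,1]
    - [[0,0,0],0.7,1]
    - [[0,0,0],0.7,1]
    - [[0,0,0],0.6,1]
    - [[0,0,0],0.4,1]
    - [[0,0,0],0,1]
    - [[0,0,0],0,1]

```text
t: 21.1
ee_pos: [669.2, 18.0, 121.6]
orientation: [1.856, 2.534, 0.003]
ft_force: [1.5, 6.5, 3.0]
width: 14.0
grasp_force: 30.0
```

```bash
python3 - <<'E'
from h import *
o,d=wrist();print(o['ee_pos'],o['orientation'],np.degrees(2*np.arctan2(o['orientation'][0],o['orientation'][1])),o['ft_force'],o['moment'],o['width'])
s=cams.get_image("scene")["image"][170:330,210:370,::-1];t=cams.get_image("side")["image"][140:260,230:390,::-1]
a=cv2.resize(s,(400,400),interpolation=cv2.INTER_CUBIC);b=cv2.resize(t,(400,300),interpolation=cv2.INTER_CUBIC)
c=np.zeros((600,800,3),np.uint8);c[:400,:400]=a;c[:300,400:]=b;c[300:,400:]=cv2.resize(d["image"][:,:,::-1],(400,300));cv2.imwrite("pics/w6.png",c)
E
```

```text
[669.21258564  18.0089542  121.59027856] [1.85571511 2.53411329 0.00291674] 72.43016347294963 [1.47478692 6.50716196 3.01828791] [ 1.02600371 -0.17258607  0.1525434 ] 13.97931498682411
```

View pics/w6.png

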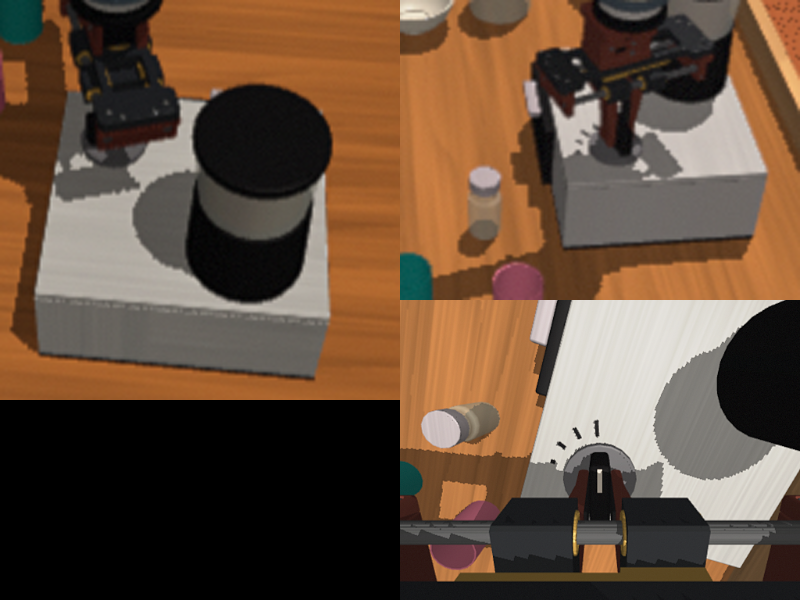

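The wrist view shows the bar aligned with the fingers, its white line pointing at the third tick (597,428), and the drawer still shut. A small extra margin, then I hand in.

Request:
move_arm:
  steps:
    - [[0,0,0],0.2,1]
    - [[0,0,0],0,1]
    - [[0,0,0],0,1]
    - [[0,0,0],0,1]
    - [[0,0,0],0,1]
    - [[0,0,0],0,1]

```text
t: 21.75
ee_pos: [669.3, 18.0, 121.6]
orientation: [1.877, 2.518, 0.003]
ft_force: [1.0, 6.9, 2.7]
width: 14.2
grasp_force: 30.0
```

```bash
python3 - <<'E'
from h import *
o,d=wrist();print(np.degrees(2*np.arctan2(o['orientation'][0],o['orientation'][1])),o['moment'],o['ft_force'],o['grasp_force'])
im=d["image"][250:325,235:280].astype(int)  # white line on the bar
m=(im.min(2)>150);ys,xs=np.nonzero(m);n,l,st,ce=cv2.connectedComponentsWithStats(m.astype(np.uint8))
for i in range(1,n):
    if st[i,4]>8:
        y,x=np.nonzero(l==i);print(st[i],ce[i],"slope deg",np.degrees(np.arctan(np.polyfit(y,x,1)[0])))
E
```

```text
73.4168116628445 [ 1.07075166 -0.19412262  0.24198366] [1.01032005 6.85789892 2.72191167] 30.009151697158813
```

```bash
python3 -c "
from workcell import ctrl
print(ctrl.close_job())"
```

```text
the job is handed in; nothing more can be done
None
```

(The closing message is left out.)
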